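Stow the thermometers in the lipped tray under its pinned cover

TASK

Lift the white cover off the pins of the grey tray and lay it flat on a bare part of the shelf. Put every thermometer on the shelf away in the tray, one to a bay in any order: hook its tongue under the black lip, then swing the other end down until it lies flat on the bay floor. When all of them are in, lower the cover back over the two steel pins until it rests flush on both pads. Leave the other things on the shelf where they are.

Things in the scene. Friction and masses are not known exactly. Their poses are not given: they have to be found in the camera images.
- tray: grey plastic tray fixed to the shelf, three open-topped bays side by side along its y (50 mm pitch). Origin on the shelf under the middle bay; z up; -x is the lip side (towards the robot). Floor top z=6 mm. Each bay is 46 mm wide, 136 mm long: inner faces of the end walls at x=-78 (lip side) and x=+58 mm. The +x wall (6 mm thick) and 4 mm dividers rise 10 mm above the floor
- lip (a point): middle of the inner lower edge of the black lip (tray x=-66, y=0, z=21 mm) that overhangs all bays by 12 mm along their -x wall: underside 15 mm above the floor, top at z=26 mm. It bars a level thermometer from dropping in; the tongue goes under it with the thermometer tilted (15 to 20 degrees), +x end high, then that end comes down
- pin0 (a point): tip of an upright steel pin (tray x=42, y=-92, z=49 mm), 10 mm across, 20 mm tall, tapering to 4 mm over its top 8 mm; it stands on a pad 40 x 30 mm with its top at z=29 mm
- pin1 (a point): tip of an upright steel pin (tray x=42, y=92, z=49 mm), 10 mm across, 20 mm tall, tapering to 4 mm over its top 8 mm; it stands on a pad 40 x 30 mm with its top at z=29 mm
- bay0 (a point): point on the floor of bay 0 of the tray (tray x=0, y=-50 mm, z=6 mm; axes as the tray): where the origin of a seated thermometer lies, give or take 3 mm
- bay1 (a point): point on the floor of bay 1 of the tray (tray x=0, y=0 mm, z=6 mm; axes as the tray): where the origin of a seated thermometer lies, give or take 3 mm
- bay2 (a point): point on the floor of bay 2 of the tray (tray x=0, y=50 mm, z=6 mm; axes as the tray): where the origin of a seated thermometer lies, give or take 3 mm
- cover_seat (a point): point of the tray midway between the two pads at the height of their tops (tray x=42, y=0, z=29 mm; axes as the tray): where the origin of the cover lies when it rests flush on the pads. The shelf about world x=0.65, y=-0.17 m is bare at the start, with room for the cover
- thermo0: orange thermometer, 150 g, may be absent; starts upright on the shelf. Origin: centre of the underside of its body, 110 (x) x 40 (y) x 20 (z) mm. At the -x end a white tongue, 30 mm wide, 8 mm thick, level with the underside, tip at x=-75 mm. White grip ridge on top: x -18 to -2 mm, 36 mm wide in y, z 20 to 52 mm. Dark green display near the +x end. All alike but for colour
- thermo1: green thermometer, 150 g, may be absent; starts upright on the shelf. Origin: centre of the underside of its body, 110 (x) x 40 (y) x 20 (z) mm. At the -x end a white tongue, 30 mm wide, 8 mm thick, level with the underside, tip at x=-75 mm. White grip ridge on top: x -18 to -2 mm, 36 mm wide in y, z 20 to 52 mm. Dark green display near the +x end. All alike but for colour
- thermo2: blue thermometer, 150 g, may be absent; starts upright on the shelf. Origin: centre of the underside of its body, 110 (x) x 40 (y) x 20 (z) mm. At the -x end a white tongue, 30 mm wide, 8 mm thick, level with the underside, tip at x=-75 mm. White grip ridge on top: x -18 to -2 mm, 36 mm wide in y, z 20 to 52 mm. Dark green display near the +x end. All alike but for colour
- cover: white plastic cover plate, about 220 g, 56 (x) x 220 (y) x 6 (z) mm, origin at the centre of its underside, z up. Two through holes 13 mm across at y=+92 and -92 mm, x=0. A red grip ridge in the middle of the top: 16 mm thick in x, 60 mm long in y, z from 6 to 40 mm. Starts on the pins of the tray, flush on the pads. Same either way round. Its underside clears seated thermometers by 3 mm
- tin: bystander, not part of the job: round steel tin with its lid on, 94 mm across, 64 mm tall
- cup: bystander, not part of the job: red ceramic cup with a handle, 80 mm across, 85 mm tall
- mirror: bystander, not part of the job: white plastic hand mirror lying flat, 104 mm disc with a 100 mm handle, 10 mm thick
- clip_holder: bystander, not part of the job: clear plastic thermometer stand with a wire spring clip, 90 mm wide, 105 mm tall
- soap_dish: bystander, not part of the job: white open soap dish 100 x 70 x 25 mm
- bottle: bystander, not part of the job: small amber bottle, 56 mm across, 140 mm tall
Mind the look-alikes: they are no part of the job. Several things have the shape of the thermo1; the one meant has the colours described above.

How it is judged:
On the way, in this order (a step that is already met when the one before it is completed fails the run):
1. the cover lies flat on the shelf, off the tray (height (world z) of cover below 0.006 m and angle between cover's own z axis and vertical below 0.05 rad and linear speed of cover below 0.03 m/s), for 0.2 s.
2. every thermometer present lies flat in a bay with its tongue under the lip (((horizontal distance between thermo0 and bay0 below 0.006 m and z of thermo0 in the frame of bay0 between -0.003 and 0.003 m and angle between the x axis of thermo0 and the x axis of tray, either way round below 0.12 rad and angle between thermo0's own z axis and vertical below 0.05 rad) or (horizontal distance between thermo0 and bay1 below 0.006 m and z of thermo0 in the frame of bay1 between -0.003 and 0.003 m and angle between the x axis of thermo0 and the x axis of tray, either way round below 0.12 rad and angle between thermo0's own z axis and vertical below 0.05 rad) or (horizontal distance between thermo0 and bay2 below 0.006 m and z of thermo0 in the frame of bay2 between -0.003 and 0.003 m and angle between the x axis of thermo0 and the x axis of tray, either way round below 0.12 rad and angle between thermo0's own z axis and vertical below 0.05 rad)) and ((horizontal distance between thermo1 and bay0 below 0.006 m and z of thermo1 in the frame of bay0 between -0.003 and 0.003 m and angle between the x axis of thermo1 and the x axis of tray, either way round below 0.12 rad and angle between thermo1's own z axis and vertical below 0.05 rad) or (horizontal distance between thermo1 and bay1 below 0.006 m and z of thermo1 in the frame of bay1 between -0.003 and 0.003 m and angle between the x axis of thermo1 and the x axis of tray, either way round below 0.12 rad and angle between thermo1's own z axis and vertical below 0.05 rad) or (horizontal distance between thermo1 and bay2 below 0.006 m and z of thermo1 in the frame of bay2 between -0.003 and 0.003 m and angle between the x axis of thermo1 and the x axis of tray, either way round below 0.12 rad and angle between thermo1's own z axis and vertical below 0.05 rad)) and ((horizontal distance between thermo2 and bay0 below 0.006 m and z of thermo2 in the frame of bay0 between -0.003 and 0.003 m and angle between the x axis of thermo2 and the x axis of tray, either way round below 0.12 rad and angle between thermo2's own z axis and vertical below 0.05 rad) or (horizontal distance between thermo2 and bay1 below 0.006 m and z of thermo2 in the frame of bay1 between -0.003 and 0.003 m and angle between the x axis of thermo2 and the x axis of tray, either way round below 0.12 rad and angle between thermo2's own z axis and vertical below 0.05 rad) or (horizontal distance between thermo2 and bay2 below 0.006 m and z of thermo2 in the frame of bay2 between -0.003 and 0.003 m and angle between the x axis of thermo2 and the x axis of tray, either way round below 0.12 rad and angle between thermo2's own z axis and vertical below 0.05 rad))), for 0.3 s.
3. the cover rests flush on both pads with the pins through its holes (horizontal distance between cover and cover_seat below 0.006 m and z of cover in the frame of cover_seat below 0.0025 m and angle between cover's own z axis and vertical below 0.03 rad and angle between the y axis of cover and the y axis of tray, either way round below 0.05 rad), for 0.3 s.
At the end, for the whole second after the job is handed in: Every thermometer present lies in a bay within 6 mm of the bay's point and 3 mm of its floor, level within 0.05 rad, tongue end under the lip, and the cover rests over the pins within 2.5 mm of the pads' tops and within 6 mm of its seat, level within 0.03 rad, all at rest (all of step 2 and all of step 3 and linear speed of each of thermo0, thermo1, thermo2, cover below 0.02 m/s); the robot touches nothing.
It fails at once if a bystander is pushed more than 4 cm (distance of any of tin, cup, mirror, clip_holder, soap_dish, bottle from where it was at the start of the episode above 0.04 m).
It fails at once if a bystander is tipped over (angle between any of tin, cup, mirror, clip_holder, soap_dish, bottle's own z axis and vertical above 0.6 rad).
Of thermo0, thermo1, thermo2 only 2 to 3 are there at a start; the rules pass over those that are not, and their reading is None.
At some moment in a run one of thermo0, thermo1, thermo2, cover may be knocked a few centimetres aside while the robot is not near it.
It also fails if it takes over 210 s, if anything falls off the work surface, if the arm or the gripper's body presses on something with over 40 N, if the wrist force passes 120 N, or if a joint passes its speed limit or range.

ROBOT

A 7-joint arm with a two-finger parallel gripper is mounted at the origin on the work surface. World frame = base frame: x ahead of the robot, y to its left, z up, the work surface at z = 0. Lengths are in m, angles in rad, forces in N, time in s.
With the tool pointing down it reaches from about 0.35 to 0.9 m from the base axis. Payload 8.1 kg.
Tool frame: the origin (TCP) lies midway between the tips of the shut fingers; the grasp point (between the pads) lies 19 mm behind it; z points along the fingers, y is the line along which they close (so a half turn about z gives the same grasp; the last joint's range is limited). The gripper opens to 85 mm and grips with 20 to 120 N. Pads are 22 mm wide; open, the fingers measure 114 mm over their backs; the gripper's body (76 mm by 85 mm) begins 54 mm behind the grasp point. The pads swing forward as they close: fully open they stand 13 mm farther back than shut.
Start: joints at [-1.208, 0.434, 0.025, 1.573, -0.012, 1.134, -0.075], TCP at [0.281, 0.558, 0.231] pointing down, gripper open.
Joint ranges: [-2.62, 2.62], [-0.44, 2.09], [-1.27, 1.32], [0.08, 2.57], [-1.32, 4.46], [0.12, 2], [-2.74, 2.74]. Speed limits (rad/s): [2.22, 2.22, 3.01, 3.01, 3.14, 3.14, 3.14].

INTERFACE

Orientations are given as a unit quaternion [x, y, z, w].
In Python, from plant import bot, kinematics, capture, camera_model, hand_in, finder gives the robot as it stands. Calls block until the motion is done:
- bot.move_ptp(position, orientation): joint-space move of the TCP to a pose.
- bot.move_linear(position, v=0.15, attitude=None, guard=None): straight line of the TCP; attitude=None keeps the orientation; v is the mean speed in m/s. With guard (N) it stops when the force on the tool has changed by that much, and returns True; else False.
- bot.move_joints(angles): joint-space move.
- bot.gripper_to(opening): opening from 0.0 (shut) to 1.0 (fully open); the grip force is fixed at half the most; returns when the fingers have stopped.
- bot.wait(seconds).
- kinematics.solve_ik(position, orientation): joint angles nearest the present ones, or None.
- bot.sense(): the state.
- capture(name): name is "scene" or "top"; returns the picture (420x560x3 uint8, red, green, blue); there is no depth.
- camera_model(name): a dict with "fx", "fy", "cx", "cy" (pixels), "T" (4x4, takes a point from camera to world coordinates). Camera axes: x right, y down, z forward; pixel columns grow to the right and rows downward; lengths in m; the calibration is good to about 2 mm. A picture is of the moment at which its call begins. camera_model takes no time and is no camera call.
A pose or a line that the arm cannot do raises bot.IKError and nothing moves.
- hand_in(): hands the job in; it is judged then, once.
Trained networks look in the newest picture that a camera, given by its name, has taken for a name from the list of things; names that differ only in an ending like _2 or _b are one class to them, and where a whole thing is asked for, a point or a joint stands for the part that bears it (a point fixed in the world has none). Each returns a list of dicts, best first, with "confidence" (0 to 1); they miss things now and then, are a little off and sometimes report something else, mostly with a low value. They report only what shows in the picture. A call takes as long as a camera call. They do not tell look-alikes from the thing itself.
- finder.silhouettes(label, camera): "pixels" (420x560 bool, what is visible of it) and "bbox" ([left, top, right, bottom] in pixels, round what is visible of it).
The state is a dict: "time_s": time; "joint_positions": joint angles; "joint_vel": joint speeds; "effort": joint torques, N m; "tcp_pos": TCP position; "orientation": TCP orientation; "wrist_force": force on the tool from outside, world axes, zero at the start; "torque": the same for the moment, N m; "finger_gap": opening from 0.0 (shut) to 1.0 (fully open); "grip_force": force on a finger pad.
Only numpy, scipy, OpenCV 4.12 (cv2) and the standard library are available. Lean on these libraries where they do the work, as an engineer would, in place of code of your own. Each camera call takes 0.05 s, during which the arm holds its last target. There are 200 camera calls.

## Working session

There is one attempt and no reset: what is moved stays moved. The work goes in short steps, each a Python script; the robot and the scene stay as the last script left them, time stands still between calls to the robot, and variables do not carry over. Pictures are saved under pics/ and viewed, at most 14 in all, crops included, and the job is handed in when it is done.

```bash
ls; mkdir -p pics
python3 - <<'E'
from plant import bot,capture,camera_model,finder
import cv2,numpy as np
np.set_printoptions(precision=4,suppress=True)
for c in("scene","top"):
    im=capture(c); cv2.imwrite(f"pics/{c}0.png",im[:,:,::-1]); m=camera_model(c); print(c,m)
    for l in("thermo0","thermo1","thermo2","cover","tray"):
        for d in finder.silhouettes(l,c): print(c,l,round(d["confidence"],2),d["bbox"],d["pixels"].sum(), im[d["pixels"]].mean(0).round())
print(bot.sense())
E
```

```text
pics
scene {'fx': 418.9145682277106, 'fy': 418.9145682277106, 'cx': 279.63318388617085, 'cy': 215.58089857520588, 'T': array([[ 0.8029,  0.4802, -0.3531,  0.9803],
       [ 0.596 , -0.6362,  0.49  , -0.6811],
       [ 0.0107, -0.6039, -0.797 ,  1.1444],
       [ 0.    ,  0.    ,  0.    ,  1.    ]])}
scene thermo0 0.96 [181.6, 279.8, 227.9, 305.6] 654 [ 70.  96. 131.]
scene thermo0 0.88 [129.2, 259.4, 151.7, 302.8] 596 [130.  82.  98.]
scene thermo0 0.79 [228.7, 229.1, 264.3, 254.2] 502 [ 72. 117.  93.]
scene thermo0 0.64 [253.3, 159.0, 287.5, 178.9] 408 [101.  54.  59.]
scene thermo0 0.58 [170.8, 216.9, 200.8, 248.7] 508 [88. 46. 51.]
scene thermo0 0.57 [241.9, 191.8, 267.5, 226.1] 446 [115.  53.  58.]
scene thermo1 0.96 [181.6, 279.8, 227.9, 305.6] 654 [ 70.  96. 131.]
scene thermo1 0.88 [129.2, 259.4, 151.7, 302.8] 596 [130.  82.  98.]
scene thermo1 0.79 [228.7, 229.1, 264.3, 254.2] 502 [ 72. 117.  93.]
scene thermo1 0.64 [253.3, 159.0, 287.5, 178.9] 408 [101.  54.  59.]
scene thermo1 0.58 [170.8, 216.9, 200.8, 248.7] 508 [88. 46. 51.]
scene thermo1 0.57 [241.9, 191.8, 267.5, 226.1
[... 2465 characters left out ...]
, 228.0, 235.9] 1792 [55. 63. 70.]
top cover 0.75 [156.3, 172.2, 233.7, 198.8] 1556 [134. 129. 137.]
top tray 0.97 [173.3, 195.3, 229.1, 233.9] 1863 [55. 63. 71.]
{'time_s': 0.6, 'joint_positions': array([-1.2076,  0.4345,  0.025 ,  1.5732, -0.0116,  1.134 , -0.0751]), 'joint_vel': array([-0.0007,  0.0004, -0.0008, -0.0008,  0.0012, -0.0014,  0.0005]), 'effort': array([ -0.0011, -66.9962,   1.0234, -31.644 ,   0.0157,   0.0027,
         0.    ]), 'tcp_pos': array([0.2808, 0.5584, 0.2313]), 'orientation': array([0.2309, 0.973 , 0.    , 0.    ]), 'wrist_force': array([ 0.9797, -0.6032, -0.1634]), 'torque': array([-0.0172, -0.0228,  0.054 ]), 'grip_force': 0.0, 'finger_gap': 1.0015430469841655}
```

Run:
```python
import cv2
t=cv2.imread("pics/top0.png")
cv2.imwrite("pics/top0c.png",cv2.resize(t[150:330,140:460],(800,450),interpolation=cv2.INTER_CUBIC))
```

```text
(no output)
```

View pics/scene0.png

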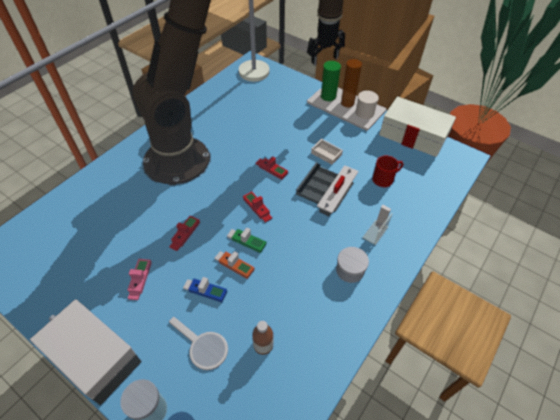

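View pics/top0c.png

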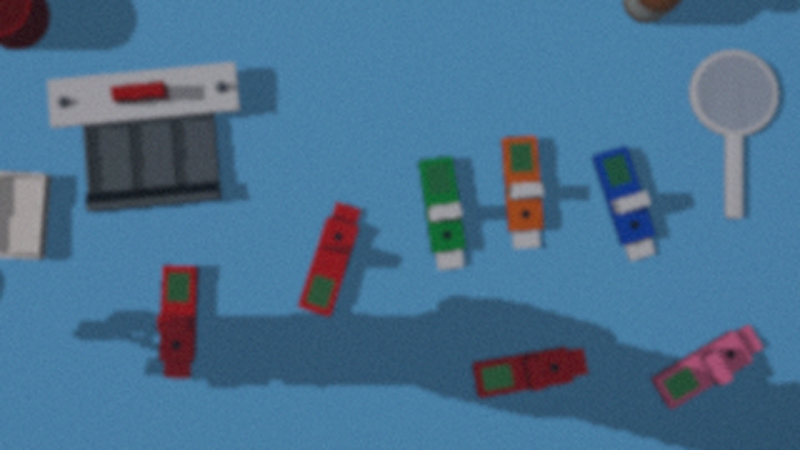

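The scene shows three target thermometers: green, orange and blue, at full top-view pixels of about (317,235), (349,226) and (390,231). Their tongues all point towards the robot. The red and pink ones are look-alikes. The cover sits on the tray at about (197,187), and the bare area is at the top centre of the crop.

```bash
cat > h.py <<'E'
from plant import bot,kinematics,capture,camera_model,hand_in,finder
import cv2,numpy as np
from scipy.optimize import minimize
from scipy.spatial.transform import Rotation as R
np.set_printoptions(precision=4,suppress=True)
def box(x0,x1,y0,y1,z0,z1): return np.array([[x,y,z] for x in(x0,x1) for y in(y0,y1) for z in(z0,z1)])/1000.
THERMO=[box(-55,55,-20,20,0,20),box(-75,-55,-15,15,0,8),box(-18,-2,-18,18,20,52)]
COVER=[box(-28,28,-110,110,0,6),box(-8,8,-30,30,6,40)]
HUE={"thermo0":(6,22),"thermo1":(45,90),"thermo2":(105,130)}
S=6
def proj(P,m):
    T=m["T"]; c=(P-T[:3,3])@T[:3,:3]
    return np.c_[m["fx"]*c[:,0]/c[:,2]+m["cx"],m["fy"]*c[:,1]/c[:,2]+m["cy"]]
def look(cams=("scene","top")):
    return {c:capture(c) for c in cams}
def mask(name,c,im):
    ds=[d for d in finder.silhouettes(name,c) if d["confidence"]>.3]
    if not ds: return None
    if name=="cover": return ds[0]["pixels"]
    h=cv2.cvtColor(im,cv2.COLOR_RGB2HSV); lo,hi=HUE[name]
    ok=(h[...,0]>=lo)&(h[...,0]<=hi)&(h[...,1]>110)&(h[...,2]>50)
    s=[(ok&d["pixels"]).sum()/d["pixels"].sum() for d in ds]; i=int(np.argmax(s))
    return ds[i]["pixels"] if s[i]>.25 else None
def fit(model,masks,z=0.,yaws=(-.4,0,.4),xy=None):
    """x,y,yaw of an upright body from its silhouettes"""
    jobs=[]
    for c,k in masks.items():
        if k is None: continue
        v,u=np.where(k); o=np.array([u.min()-6,v.min()-6]); w=np.array([u.max()+7,v.max()+7])-o
        jobs.append((camera_model(c),o,w,k[o[1]:o[1]+w[1],o[0]:o[0]+w[0]].astype(np.float32),(u.mean(),v.mean())))
    if xy is None:
        m,*_,(u,v)=jobs[-1]; d=m["T"][:3,:3]@[(u-m["cx"])/m["fx"],(v-m["cy"])/m["fy"],1]
        t=m["T"][:3,3]; xy=(t+d*(z+.012-t[2])/d[2])[:2]
    def cost(p):
        Rz=R.from_euler("z",p[2]/10).as_matrix(); s=0
        for m,o,w,k,_ in jobs:
            r=np.zeros((w[1]*S,w[0]*S),np.uint8)
            for b in model:
                q=(proj(b@Rz.T+[p[0]/100,p[1]/100,z],m)-o+.5)*S
                cv2.fillConvexPoly(r,cv2.convexHull(np.round(q*16).astype(np.int32)),255,shift=4)
            s+=np.abs(cv2.resize(r,tuple(int(i) for i in w),interpolation=cv2.INTER_AREA)/255.-k).sum()/k.sum()
        return s/len(jobs)
    best=min((minimize(cost,[xy[0]*100,xy[1]*100,a*10],method="Nelder-Mead",options=dict(
        initial_simplex=[[xy[0]*100+i,xy[1]*100+j,a*10+l] for i,j,l in((0,0,0),(1,0,0),(0,1,0),(0,0,1.5))],xatol=.01,fatol=1e-4)) for a in yaws),key=lambda r:r.fun)
    return np.array([best.x[0]/100,best.x[1]/100,best.x[2]/10]),best.fun
def find(name,ims=None,z=0.,per=False,**k):
    ims=ims or look(); M={c:mask(name,c,im) for c,im in ims.items()}
    md=COVER if name=="cover" else THERMO
    r=fit(md,M,z,**k)
    print(name,"both",r[0],round(r[1],3))
    if per:
        for c in M:
            if M[c] is not None: q=fit(md,{c:M[c]},z,**k); print("   ",c,q[0],round(q[1],3))
    return r[0]
def q_tool(yaw,tilt=0.,flip=0):
    "tool down, closing along body x; body +x end raised by tilt"
    B=R.from_euler("z",yaw)*R.from_euler("y",-tilt)
    A=np.column_stack([[0,-1,0],[-1,0,0],[0,0,-1]]) if flip else np.column_stack([[0,1,0],[1,0,0],[0,0,-1]])
    return (B*R.from_matrix(A)).as_quat()
E
python3 - <<'E'
from h import *
ims=look()
for n,z in(("cover",.029),("thermo0",0),("thermo1",0),("thermo2",0)): p=find(n,ims,z,per=True)
p=find("cover",ims,.029)
for f in(0,1): print(f,kinematics.solve_ik([p[0],p[1],.2],q_tool(p[2],0,f)),kinematics.solve_ik([.65,-.17,.1],q_tool(0,0,f)),kinematics.solve_ik([p[0]-.05,p[1],.1],q_tool(p[2],.3,f)))
print(bot.sense()["time_s"])
E
```

```text
cover both [0.5782 0.2229 0.1059] 0.081
    scene [0.5771 0.2225 0.1033] 0.059
    top [0.5804 0.2237 0.1084] 0.07
thermo0 both [ 0.4828 -0.2204  0.0891] 0.102
    scene [ 0.4826 -0.2196  0.0731] 0.082
    top [ 0.4827 -0.2207  0.0907] 0.109
thermo1 both [ 0.459  -0.1272  0.1532] 0.081
    top [ 0.459  -0.1272  0.1532] 0.081
thermo2 both [ 0.4718 -0.3389  0.3185] 0.102
    scene [ 0.4694 -0.3382  0.3154] 0.076
    top [ 0.4734 -0.3396  0.3122] 0.081
cover both [0.5782 0.2229 0.1059] 0.081
0 [-0.7022  0.4628  0.3623  1.6489 -0.1821  1.0633 -0.1801] [-0.1944  0.6918  0.6025  1.6231 -0.4535  0.9702  0.5615] [-0.873   0.3965  0.3799  2.1303 -0.0533  0.367  -0.3869]
1 [-0.2511  0.4737 -0.2963  1.607   0.1513  1.0835  2.6598] [-0.4416  0.913   1.1431  1.6441 -0.8879  1.1895 -2.224 ] [-0.4013  0.3955 -0.226   2.0921  0.5408  0.4519  2.184 ]
1.2
```

Run:
```python
from h import *
p=find("cover",None,.029); q=q_tool(p[2])
bot.gripper_to(.5)
bot.move_ptp([p[0],p[1],.16],q); print(bot.sense()["wrist_force"])
print(bot.move_linear([p[0],p[1],.041],v=.08,guard=15))
f0=bot.sense()["wrist_force"]
bot.gripper_to(0)
s=bot.sense(); print(s["tcp_pos"],s["finger_gap"],s["grip_force"],s["wrist_force"]-f0,s["torque"])
```

```text
cover both [0.5786 0.2235 0.1116] 0.081
[0.0698 1.0026 0.6322]
False
[0.5789 0.2236 0.0415] 0.17599395632946127 59.40083384513855 [0.3165 0.8481 3.72  ] [-0.0863  0.1159 -0.0502]
```

Run:
```python
from h import *
s=bot.sense(); p=s["tcp_pos"]; np.save("cover_tcp.npy",np.r_[p,s["orientation"]])
f0=s["wrist_force"]
bot.move_linear([p[0],p[1],.07],v=.03); print(bot.sense()["wrist_force"]-f0)
bot.move_linear([p[0],p[1],.2],v=.15)
T=[.65,-.155]
bot.move_ptp(T+[.2],q_tool(0))
bot.move_linear(T+[.03],v=.12)
print(bot.move_linear(T+[.008],v=.02,guard=5)); s=bot.sense(); print(s["tcp_pos"],s["wrist_force"]-f0,s["finger_gap"])
bot.gripper_to(.5); np.save("cover_rel.npy",np.r_[s["tcp_pos"],s["orientation"]])
bot.move_linear(T+[.2],v=.2)
bot.move_ptp([.45,.15,.3],q_tool(0))
ims=look(); cv2.imwrite("pics/top1.png",cv2.resize(ims["top"][110:330,120:460,::-1],(800,518))); 
find("cover",ims,0)
for n in("thermo0","thermo1","thermo2"): find(n,ims)
for c in ims:
  for d in finder.silhouettes("tray",c): print(c,d["confidence"],d["bbox"],d["pixels"].sum())
print(bot.sense()["time_s"])
```

```text
[-0.4449 -1.4827 -4.7985]
True
[ 0.6498 -0.1549  0.0125] [-1.7841 -1.1305  2.34  ] 0.1715324675335266
cover both [ 0.65   -0.1554 -0.0038] 0.058
thermo0 both [ 0.4801 -0.2208  0.0778] 0.092
thermo1 both [ 0.4576 -0.1271  0.1457] 0.073
thermo2 both [ 0.4716 -0.3383  0.3029] 0.102
scene 0.96 [293.5, 162.5, 353.4, 215.6] 1807
top 0.64 [192.6, 176.5, 235.9, 232.1] 1214
14.9917
```

View pics/top1.png

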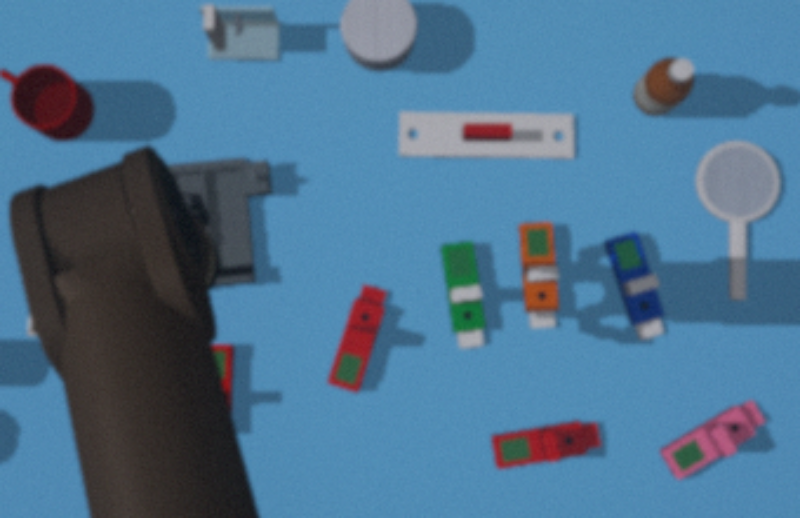

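The cover lies flat on the shelf at (0.65,-0.155), top-picture crop pixel (487,134). The thermometers haven't moved. Next is the green one.

```bash
cat >> h.py <<'E'
C=np.load("cover_tcp.npy"); YAW=.109
RT=R.from_euler("z",YAW).as_matrix()
ORG=np.array([C[0],C[1],0])-RT@[.042,0,0]
GX=-.010
def tool_pose(y,g,th,d=0.,lift=0.,dx=0.):
    "TCP for the thermo tilted th about its tongue tip, drawn back d along itself"
    Ry=R.from_euler("y",-th).as_matrix()
    tip=np.array([-.075+dx,y,.006+lift])+Ry@[d,0,0]
    return ORG+RT@(tip+Ry@[.075+GX,0,g]),q_tool(YAW,th)
def pick(name,p):
    xy=p[:2]+GX*np.array([np.cos(p[2]),np.sin(p[2])]); q=q_tool(p[2])
    bot.gripper_to(.5); bot.move_ptp([*xy,.13],q); bot.move_linear([*xy,.07],v=.15)
    print("touch",bot.move_linear([*xy,.0245],v=.05,guard=8)); bot.gripper_to(0)
    s=bot.sense(); print("grip",s["tcp_pos"],s["finger_gap"],s["grip_force"])
    g=s["tcp_pos"][2]; bot.move_linear([*xy,.15],v=.15); return g
def insert(y,g,th=.3):
    q=tool_pose(y,g,th,.03)[0]; a=q_tool(YAW,th)
    bot.move_ptp(q+[0,0,.09],a); f0=bot.sense()["wrist_force"]
    bot.move_linear(tool_pose(y,g,th,.03,.002)[0],v=.1)
    print("slide",bot.move_linear(tool_pose(y,g,th,0,.002)[0],v=.03,guard=10),bot.sense()["wrist_force"]-f0)
    for t in np.linspace(th,0,6)[1:]:
        P,a=tool_pose(y,g,t,0,.0015)
        print("swing",round(t,2),bot.move_linear(P,v=.03,attitude=a,guard=12),bot.sense()["wrist_force"]-f0)
    P,a=tool_pose(y,g,0,0,-.002); print("down",bot.move_linear(P,v=.01,guard=4))
    s=bot.sense(); print(s["tcp_pos"]-P,s["wrist_force"]-f0)
def leave():
    bot.gripper_to(.45); p=bot.sense()["tcp_pos"]; bot.move_linear(p+[0,0,.12],v=.15)
E
python3 - <<'E'
from h import *
for y in(-.05,0,.05):
  for th in(.3,.0): print(kinematics.solve_ik(*tool_pose(y,.024,th,.03)) is not None)
p=find("thermo1"); g=pick("thermo1",p); insert(.05,g)
E
```

```text
True
True
True
True
True
True
thermo1 both [ 0.4572 -0.1264  0.158 ] 0.093
touch False
grip [ 0.4476 -0.128   0.0249] 0.17549403688344684 59.05998766422272
slide False [ 0.1307  1.5035 -0.8016]
swing 0.24 False [ 0.3615  0.0089 -1.1021]
swing 0.18 False [ 0.5898  0.6775 -1.2364]
swing 0.12 False [-0.6706 -0.6211 -1.5749]
swing 0.06 False [ 0.5085  0.0067 -0.8595]
swing 0.0 False [ 0.3869  0.157  -0.473 ]
down True
[-0.0005  0.0001  0.0021] [-0.7849  0.193   7.1247]
```

Run:
```python
from h import *
leave()
bot.move_ptp([.45,-.05,.3],q_tool(0))
ims=look(); cv2.imwrite("pics/s2.png",cv2.resize(ims["scene"][130:330,140:440,::-1],(780,520),interpolation=cv2.INTER_CUBIC))
p=find("thermo1",ims,.006,per=True); print("tray frame",RT.T@(np.r_[p[:2],0]-ORG),p[2]-YAW)
for n in("thermo0","thermo2"): find(n,ims)
find("cover",ims,0);print(bot.sense()["time_s"])
```

```text
thermo1 both [0.533  0.2691 0.113 ] 0.161
    scene [0.5311 0.2732 0.1214] 0.121
    top [0.5335 0.2678 0.1026] 0.125
tray frame [0.0013 0.0501 0.    ] 0.004006177274715361
thermo0 both [ 0.4835 -0.2208  0.0743] 0.111
thermo2 both [ 0.4721 -0.3392  0.2911] 0.097
cover both [ 0.6512 -0.1558  0.0162] 0.039
28.1667
```

View pics/s2.png

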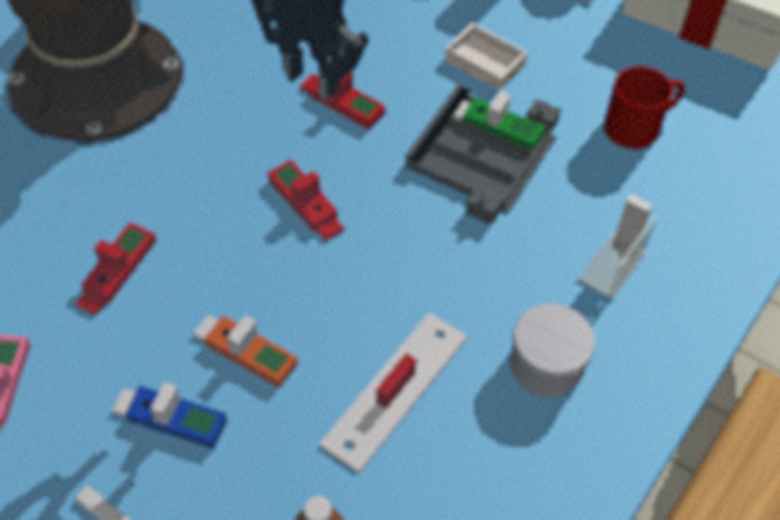

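The green one is seated in the far bay at (505,120). Orange and blue are where they were. I'll put those two in next.

Run:
```python
from h import *
def show(n,y):
    p=find(n,None,.006); print("tray frame",RT.T@(np.r_[p[:2],0]-ORG),p[2]-YAW)
p=find("thermo0"); g=pick("thermo0",p); insert(.0,g)
```

```text
thermo0 both [ 0.4847 -0.2216  0.0641] 0.106
touch False
grip [ 0.475  -0.2223  0.0249] 0.17466029978551603 59.56386744976044
slide False [ 0.0125  1.3777 -0.4086]
swing 0.24 False [-1.2208  0.4901 -0.3857]
swing 0.18 False [-0.0744  1.747  -1.5545]
swing 0.12 False [-1.0057  0.4882 -1.2204]
swing 0.06 False [-0.2361  0.7851 -1.663 ]
swing 0.0 False [-0.1389  0.0686 -0.5554]
down True
[-0.0005  0.      0.002 ] [-0.7299  0.4019  6.9355]
```

Run:
```python
from h import *
leave(); bot.move_ptp([.45,-.1,.3],q_tool(0))
ims=look(); 
for n in("thermo0","thermo1"):
    p=find(n,ims,.006); print("tray frame",RT.T@(np.r_[p[:2],0]-ORG),p[2]-YAW)
p=find("thermo2",ims); find("cover",ims,0)
g=pick("thermo2",p); insert(-.05,g)
```

```text
thermo0 both [0.5373 0.2203 0.1141] 0.146
tray frame [0.0002 0.0012 0.    ] 0.0050864248664186235
thermo1 both [0.5319 0.2687 0.1074] 0.27
tray frame [0.0001 0.0499 0.    ] -0.0015531910002213045
thermo2 both [ 0.4707 -0.3396  0.3197] 0.14
cover both [ 0.6504 -0.1548  0.0157] 0.077
touch False
grip [ 0.4613 -0.3428  0.0246] -0.0023867112546038004 0.0
slide False [-0.2174 -0.6678  0.2488]
swing 0.24 False [-0.0609 -0.7733 -0.7624]
swing 0.18 False [-0.0253 -0.2627 -0.7604]
swing 0.12 False [-0.6272  0.243  -0.3198]
swing 0.06 False [ 0.0577 -1.0296  0.1084]
swing 0.0 False [-0.6846  0.0204 -0.2564]
down False
[-0.0001  0.     -0.    ] [-0.7653 -0.7267 -0.0923]
```

The grip closed on nothing, so the blue one was probably knocked after the picture was taken. I'll back off and look again.

Run:
```python
from h import *
p=bot.sense()["tcp_pos"]; bot.move_linear(p+[0,0,.12],v=.15); bot.move_ptp([.45,-.1,.3],q_tool(0))
ims=look(); cv2.imwrite("pics/t3.png",cv2.resize(ims["top"][110:330,120:460,::-1],(800,518)))
find("thermo2",ims,per=True); find("cover",ims,0)
print(bot.sense()["time_s"])
```

```text
thermo2 both [ 0.46   -0.3043  0.3539] 0.096
    scene [ 0.4592 -0.3035  0.3431] 0.078
    top [ 0.4615 -0.3047  0.3563] 0.088
cover both [ 0.5688  0.1722 -1.4788] 0.76
54.1583
```

View pics/t3.png

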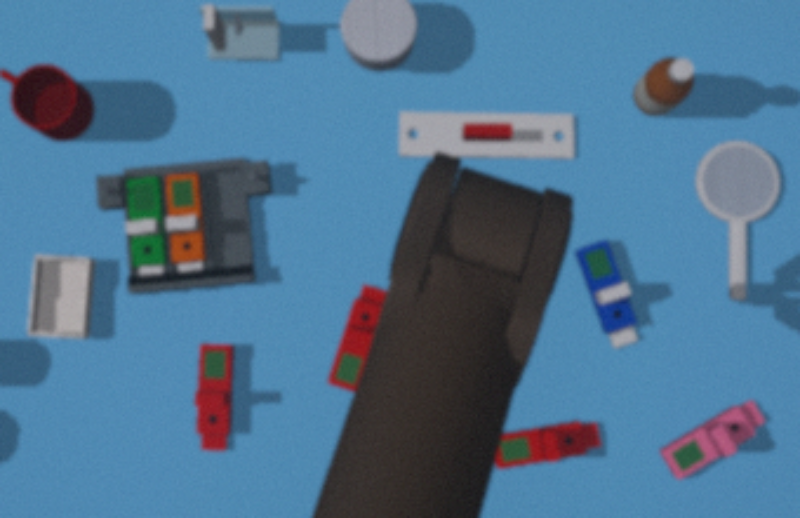

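The blue one was knocked about 35 mm to the left and now sits at crop pixel (608,293). The cover hasn't moved, and green and orange are seated. I'll retry with blue.

Run:
```python
from h import *
p=find("thermo2"); g=pick("thermo2",p)
if bot.sense()["finger_gap"]>.1:
    insert(-.05,g); leave(); bot.move_ptp([.45,-.1,.3],q_tool(0))
    ims=look()
    cv2.imwrite("pics/s4.png",cv2.resize(ims["scene"][130:330,140:440,::-1],(780,520),interpolation=cv2.INTER_CUBIC))
    for n in("thermo0","thermo1","thermo2"):
        p=find(n,ims,.006); print("tray frame",RT.T@(np.r_[p[:2],0]-ORG),p[2]-YAW)
    find("cover",{"scene":ims["scene"]},0,xy=[.65,-.155])
print(bot.sense()["time_s"])
```

```text
thermo2 both [ 0.4607 -0.3039  0.3321] 0.105
touch False
grip [ 0.4515 -0.3073  0.0249] 0.17860436150019604 59.79192137718201
slide False [-0.0561  0.8222 -0.8811]
swing 0.24 False [-0.0914  0.067  -0.4585]
swing 0.18 False [ 0.4071 -0.5849 -0.7793]
swing 0.12 False [-1.172  -1.1909 -0.6564]
swing 0.06 False [-0.3327 -0.9914  0.1829]
swing 0.0 False [-0.7238 -0.6857 -0.2986]
down True
[-0.0004  0.      0.002 ] [-0.9934 -0.6256  7.8904]
thermo0 both [0.5365 0.2214 0.0517] 0.299
tray frame [-0.0004  0.0023  0.    ] -0.057338260675585666
thermo1 both [0.5324 0.2691 0.1236] 0.313
tray frame [0.0007 0.0502 0.    ] 0.014588512085690966
thermo2 both [0.5413 0.1689 0.1056] 0.203
tray frame [-0.0014 -0.0503  0.    ] -0.003440134977905504
cover both [ 0.6495 -0.1539  0.    ] 0.047
67.4833
```

View pics/s4.png

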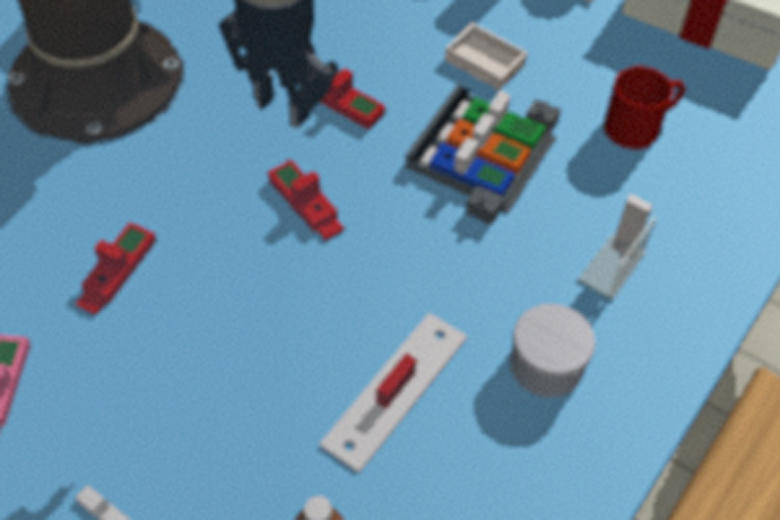

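All three are seated in a row at about (480,145), and the cover is undisturbed. I'll regrip it at the pose where I released it and put it back.

Run:
```python
from h import *
r=np.load("cover_rel.npy")
bot.gripper_to(.5); bot.move_ptp(r[:3]+[0,0,.12],r[3:])
print(bot.move_linear(r[:3],v=.08,guard=10)); bot.gripper_to(0)
s=bot.sense(); print(s["finger_gap"],s["tcp_pos"]-r[:3])
h=s["tcp_pos"][2]
bot.move_linear(r[:3]+[0,0,.19],v=.15)
bot.move_ptp([C[0],C[1],.2],C[3:])
bot.move_linear([C[0],C[1],.029+h+.03],v=.12); bot.wait(.3); f0=bot.sense()["wrist_force"]
print(bot.move_linear([C[0],C[1],.029+h-.002],v=.02,guard=8))
s=bot.sense(); print(s["tcp_pos"]-[C[0],C[1],.029+h],s["wrist_force"]-f0,s["torque"])
```

```text
False
0.17498072208234533 [ 0.0003 -0.0001  0.0005]
True
[-0.     -0.     -0.0001] [ 0.167  -0.1703  6.9844] [ 0.056   0.2052 -0.0394]
```

Contact came at exactly the expected height. I'll release and check.

Run:
```python
from h import *
bot.gripper_to(.5); bot.move_linear([C[0],C[1],.2],v=.12); bot.move_ptp([.45,-.1,.3],q_tool(0))
ims=look(); find("cover",ims,.029); print(C[:2])
a=cv2.resize(ims["scene"][150:230,270:380,::-1],(400,291),interpolation=cv2.INTER_CUBIC)
b=cv2.resize(ims["top"][160:245,145:262,::-1],(400,291),interpolation=cv2.INTER_CUBIC)
cv2.imwrite("pics/f5.png",np.hstack([a,b])); print(bot.sense()["time_s"])
```

```text
cover both [0.5798 0.2233 0.112 ] 0.118
[0.5789 0.2236]
79.9
```

View pics/f5.png

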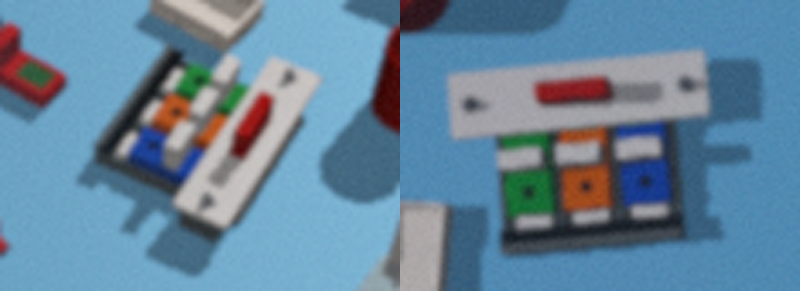

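Both pins show through the holes, at (470,103) and (687,85) in the right-hand view. The cover is level, and all three thermometers are under the lip.

```bash
python3 -c "
from plant import hand_in
print(hand_in())"
```

```text
the job is handed in; nothing more can be done
None
```

The job is handed in: the green, orange and blue thermometers are seated in the tray and the cover is back on its pins, at about 80 s of the 210 s allowed; no verdict was returned.

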